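Park the tomato slicer's pusher behind its spring plunger

ROBOT

A 6-joint arm with a two-finger parallel gripper is mounted at the origin on the work surface. World frame = base frame: x ahead of the robot, y to its left, z up, the work surface at z = 0. Lengths are in mm, angles in rad, forces in N, time in s.
With the tool pointing down it reaches from about 325 to 900 mm from the base axis. Payload 3.5 kg.
Tool frame: the origin (TCP) lies on the centre line of the jaws, within the pads' length; the fingertips stand 22 mm ahead of it and the grasp point (between the pads) lies 3 mm ahead of it; y points along the fingers, z is the direction in which the jaws open and shut, and the axes are right-handed (so a half turn about y gives the same grasp; the last joint's range is limited). The gripper opens to 85 mm and grips with 20 to 120 N. Pads are 22 mm wide; open, the fingers measure 114 mm over their backs; the gripper's body (76 mm by 85 mm) begins 54 mm behind the grasp point. The pads swing forward as they close: fully open they stand 13 mm farther back than shut.
Start: joints at [1.173, 0.276, -0.026, 1.268, 0, 1.467], TCP at [181.599, 598.033, 253.313] pointing down, gripper open.
Joint ranges: [-3.12, 3.12], [-0.85, 1.88], [-1.08, 1.24], [-1.95, 2.15], [-1.57, 1.53], [-3.14, 3.14]. Speed limits (rad/s): [2.57, 2.57, 3.14, 3.14, 3.14, 3.14].

INTERFACE

Orientations are given as a rotation vector (axis times angle).
In Python, from rig import get_obs, snapshot, finish_job gives the robot as it stands. The module is installed in compiled form; this text tells all that it offers.
- The arm moves only by the tool arm_command, never from a script. Its argument "increments" is one flat list of numbers, 4 for each row, row after row: the shift along the world's x, y, z in m, then the turn about the world's z in degrees. A call has 1 to 12 rows; each row shifts and turns the commanded pose from where the row before left it; what a row does not reach is not made up. A row lasts 1/8 s, in which the tool goes at most 62.5 mm and 10.7 degrees, less where a joint would pass 70% of its speed; a pose out of reach is approached as far as the arm can. A call is refused whole if a number of a shift passes 0.0625 or a number of a turn 10.7, either way. A call with a gripper value outside its range is refused whole. "gripper" is the finger opening in m, from 0 to 0.0854, set as the call begins (left out, the last holds). The fingers move at their own pace and stop on an object; "newtons" is the grip in N (left out, the last holds). Time passes only in rows, so rows that do not move let the fingers close. It gives the time, the measured TCP pose, the force and the opening at its end, in the units of the state.
- get_obs(): the state, without advancing time (a new reading comes with each control period).
- snapshot(name): name is "scene" or "side" or "wrist"; returns a dict with "image" (420x560x3 uint8, red, green, blue), "z_map" (420x560 float32, mm along the optical axis (not along the pixel's ray), 0 where there is no reading), "fx", "fy", "cx", "cy" (pixels), "origin" and "attitude" of the camera in the world. Camera axes: x right, y down, z forward; pixel columns grow to the right and rows downward; lengths in mm; the calibration is good to about 2 mm. A picture is of the moment at which its call begins.
- finish_job(): hands the job in, once; it reports no verdict.
The state is a dict: "time_s": time; "joint_positions": joint angles; "joint_velocities": joint speeds; "joint_efforts": joint torques, N m; "ee_pos": TCP position; "tool_rot": TCP orientation; "contact_force": force on the tool from outside, world axes, zero at the start; "moment": the same for the moment, N m; "grip_width": opening from 0.0 (shut) to 1.0 (fully open).
Only numpy, scipy, OpenCV 4.12 (cv2) and the standard library are available. Lean on these libraries where they do the work, as an engineer would, in place of code of your own. Each camera call takes 0.05 s, during which the arm holds its last target.

TASK

The tomato slicer has been washed: put its pusher away so the blades are covered. Press the red spring plunger down and, while holding it down, push the black handle so that the pusher slides past the plunger and fully home between the blades, where the plunger springs up again behind it. Keep the robot off the blades, leave the other things on the counter alone, and finish with the hand clear.

Things in the scene. Friction and masses are not known exactly. Their poses are not given: they have to be found in the camera images.
- slicer: Aluminium tomato slicer fixed to the counter, 190 mm (x) x 425 mm (y), deck 60 mm up. Origin: centre of its footprint on the counter; +y is the pusher's sliding direction, from the red plunger (cap centred at x -6, y -85 mm) towards the blades. The pusher's plate, 147 mm tall from the counter, has its back 73 mm ahead (+y) of the push handle's rear face.
- plunger (a joint): Spring plunger, m: 0 = up, 0.014 = fully down; 4 N starts it, 9 N holds it fully down. Its brass dog stands in a notch of the pusher's tail bar (2 mm play) and locks the pusher until 7 mm down. When the pusher has slid 5 mm the tail bar keeps the plunger down (about 0.007); after 0.116 m of pusher travel the bar's end has passed and the plunger springs up to 0.
- plunger_cap (a point): Centre of the flat top of the plunger's red cap, 36 mm (slicer x) x 44 mm (slicer y), 94 mm above the counter when up and 80 mm when fully down. It moves straight down with the plunger.
- pusher (a joint): Travel of the pusher along slicer +y, m: 0 = open (loading end), locked by the plunger; 0.122 = fully home between the blades, against its stop. When free it slides with about 2 to 4 N.
- push_handle (a point): Middle of the rear face (towards the plunger) of the black push handle: a plate 84 mm wide (slicer x), 14 mm thick, from 82 to 116 mm above the counter, pushed towards slicer +y; moves with the pusher. When open, this face is 31 mm ahead of the cap's centre, 9 mm ahead of its edge. Behind the handle, all along its way, there is free room down to 70 mm above the counter.
- blades: Blade frame of the slicer with 11 upright blades, 132 mm wide, top 159 mm above the counter. Its origin coincides with the slicer's origin; the frame lies at slicer y +150 to +181 mm. Not to be touched by the robot.
- tomato_near: Ripe tomato, 76 mm across, 58 mm tall; origin under its centre. Beside the slicer, on its -x side. Leave alone.
- tomato_far: Ripe tomato, 76 mm across, 58 mm tall; origin under its centre. Beside the slicer, on its +x side. Leave alone.
- catch_tray: White tray 160 x 180 x 28 mm at the slicer's outlet; origin under its centre. Leave alone.
- shaker: Herb shaker, 52 mm across, 100 mm tall; origin under its centre. Beside the slicer, on its +x side. Leave alone.
- pizza_wheel: Pizza wheel lying flat, about 230 mm long, black handle to its -x; origin on the counter. Leave alone.
- scraper: Dough scraper lying flat, 115 x 150 mm, wooden grip; origin on the counter. Leave alone.
- sauce_tub: White lidded tub, 202 mm across, 184 mm tall; origin under its centre. Leave alone.
- oil_bottle: Green oil bottle, 60 mm across, 200 mm tall; origin under its centre. Leave alone.

How it is judged:
By the outcome, as a careful person would: the job done as asked, in the order asked, and still so for the second after the job is handed in, with the robot touching nothing.
It also fails if it takes over 35 s, if anything falls off the work surface, if the arm or the gripper's body presses on something with over 40 N, if the wrist force passes 120 N, or if a joint passes its speed limit or range.

## Working session

There is one attempt and no reset: what is moved stays moved. The work goes in short steps, Python scripts to look and compute and a tool call to move; the robot and the scene stay as the last step left them, time stands still between calls to the robot, and variables do not carry over. Pictures are saved under pics/ and viewed, and the job is handed in when it is done.

Besides the shell and the picture viewer there is one more tool, called after "Request:" in YAML: its name, and indented under it one key for each argument. arm_command: Moves the arm, as the interface text tells. Its arguments: {"type":"object","properties":{"increments":{"type":"array"},"gripper":{"type":"number"},"newtons":{"type":"number"}},"required":["increments"]}

```bash
mkdir -p pics; python3 - <<'E'
from rig import *
import cv2,numpy as np
o=get_obs();print({k:o[k] for k in ['time_s','ee_pos','tool_rot','contact_force','grip_width']})
for n in ['scene','side','wrist']:
    s=snapshot(n);cv2.imwrite(f'pics/{n}0.png',s['image'][:,:,::-1])
    np.savez(f'{n}0.npz',**s);print(n,s['fx'],s['cx'],s['cy'],s['origin'],s['attitude'])
E
```

```text
{'time_s': 0.0, 'ee_pos': array([181.29043386, 597.35772861, 252.13797115]), 'tool_rot': array([-1.56056766,  0.23190206, -0.23100574]), 'contact_force': array([ 0.240674  ,  0.5755508 , -0.21365176]), 'grip_width': 1.0023841106809863}
scene 470.2670725045186 282.56099300361836 209.31359939259153 [1450.43645597  825.59074033  964.781791  ] [-0.98662605 -2.28532134  1.18907417]
side 523.173290730832 270.39037527896477 204.03857481123683 [ 1148.29358177 -1001.50815312  1231.66727303] [-2.26802014 -0.65477398  0.25628222]
wrist 327.5462248469449 274.0749442558646 210.52031251233936 [116.82617171 618.14072736 373.26978955] [2.34085318 1.73687013 0.23291697]
```

View pics/scene0.png

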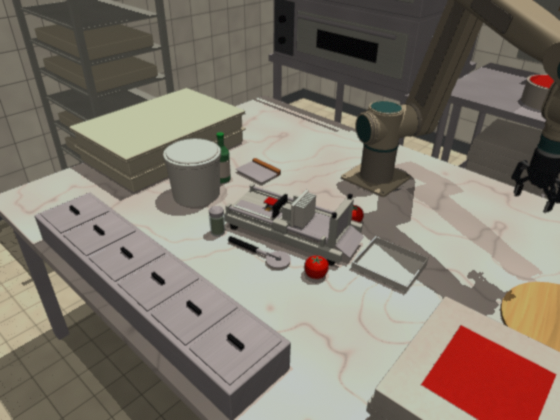

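View pics/side0.png

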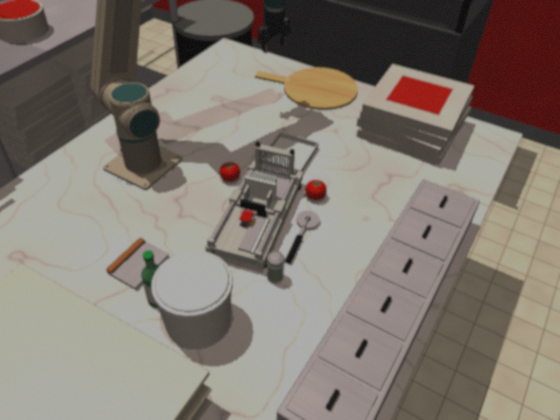

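View pics/wrist0.png

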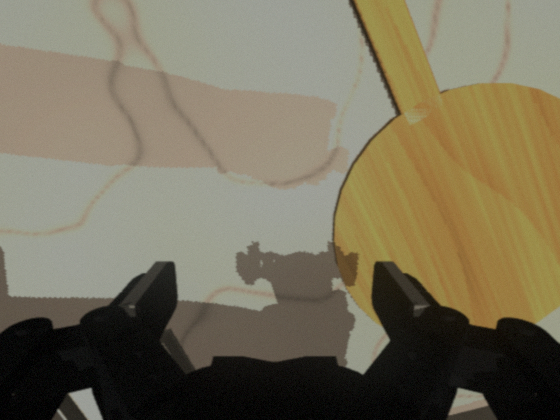

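The slicer sits ahead of the arm: red cap at about (272,202) in scene and (248,217) in side, black handle right beside it. I'll build a point cloud next.

```bash
cat > h.py <<'E'
import numpy as np,cv2
from scipy.spatial.transform import Rotation as R
def cloud(s):
    z=np.asarray(s['z_map'],float);v,u=np.mgrid[:420,:560]
    p=np.stack([(u-s['cx'])/s['fx']*z,(v-s['cy'])/s['fy']*z,z],-1)
    w=p@R.from_rotvec(s['attitude']).as_matrix().T+s['origin']
    w[z<=0]=np.nan
    return w
def red(im):
    im=im.astype(int);return (im[...,0]>110)&(im[...,1]<70)&(im[...,2]<70)
E
python3 - <<'E'
from h import *
for n in ['scene','side']:
    s=np.load(n+'0.npz');w=cloud(s);im=s['image']
    m=red(im)
    nl,l,st,c=cv2.connectedComponentsWithStats(m.astype(np.uint8))
    for i in range(1,nl):
        if 8<st[i,4]<3000:
            q=w[l==i];print(n,i,st[i],np.nanmedian(q,0).round(1),np.nanmin(q,0).round(),np.nanmax(q,0).round())
    a=w[...,0];b=w[...,1];hh=w[...,2]
    # top-down map
    M=np.zeros((500,500,3),np.uint8);H=np.full((500,500),-1.)
    x0,x1,y0,y1={0:(350,850,-250,250)}[0]
    for p,c in zip(w.reshape(-1,3),im.reshape(-1,3)):
        if np.isfinite(p[0]) and x0<p[0]<x1 and y0<p[1]<y1:
            r=int(x1-p[0]);k=int(y1-p[1])
            if p[2]>H[r,k]: 
                cv2.circle(M,(k,r),1,c[::-1].tolist(),-1);H[r,k]=p[2]
    cv2.imwrite(f'pics/top_{n}.png',M)
    y,x={'scene':(205,295),'side':(210,262)}[n]
    cr=im[y-60:y+60,x-80:x+80,::-1];cv2.imwrite(f'pics/crop_{n}.png',cv2.resize(cr,None,fx=5,fy=5,interpolation=cv2.INTER_CUBIC))
E
```

```text
scene 1 [530  75  24  13 219] [-928.3  261.3  231.3] [-1043.   207.   224.] [208. 553. 596.]
scene 6 [265 197  12   8  64] [511.6 -88.4  93.8] [ 455. -135.   59.] [531. -70. 100.]
scene 7 [352 210   5   7  32] [328.8 126.2  52. ] [316. 117.  45.] [337. 135.  58.]
scene 8 [305 255  23  17 265] [615.5 199.5  54. ] [535. 124.  -5.] [641. 226.  63.]
side 1 [  0   0  39  19 603] [-940.2  307.7  232.6] [-1053.   209.   224.] [-849.  402.  242.]
side 2 [ 388   77   63   37 1378] [744.7 735.9 158.7] [641. 639. 148.] [843. 846. 169.]
side 3 [220 164  20  11 142] [321.4  94.   53. ] [283.  72.   2.] [341. 174.  63.]
side 4 [305 181  21  13 177] [614.4 175.1  53.5] [577. 150.  37.] [640. 211.  64.]
side 7 [240 209  14  12 113] [512.1 -86.8  93.5] [ 483. -109.   56.] [532. -32.  99.]
```

View pics/top_scene.png

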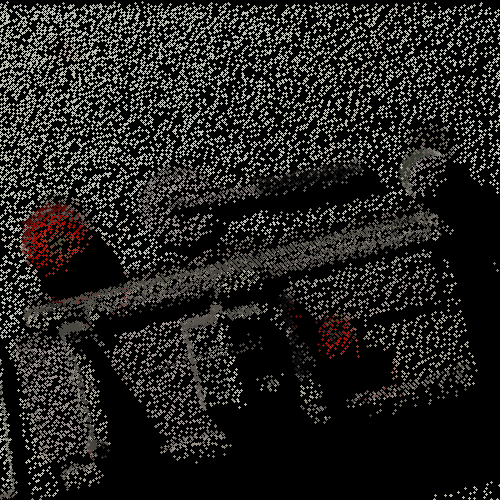

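View pics/top_side.png

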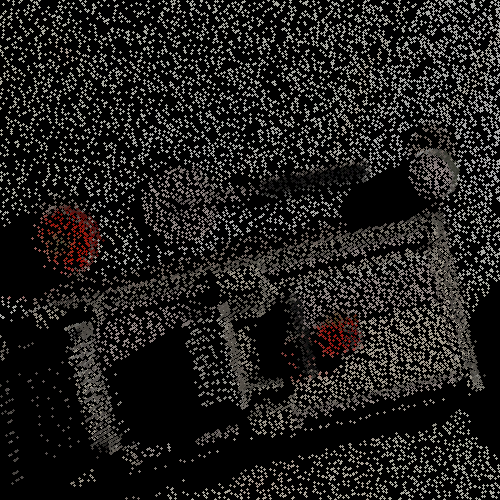

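View pics/crop_side.png

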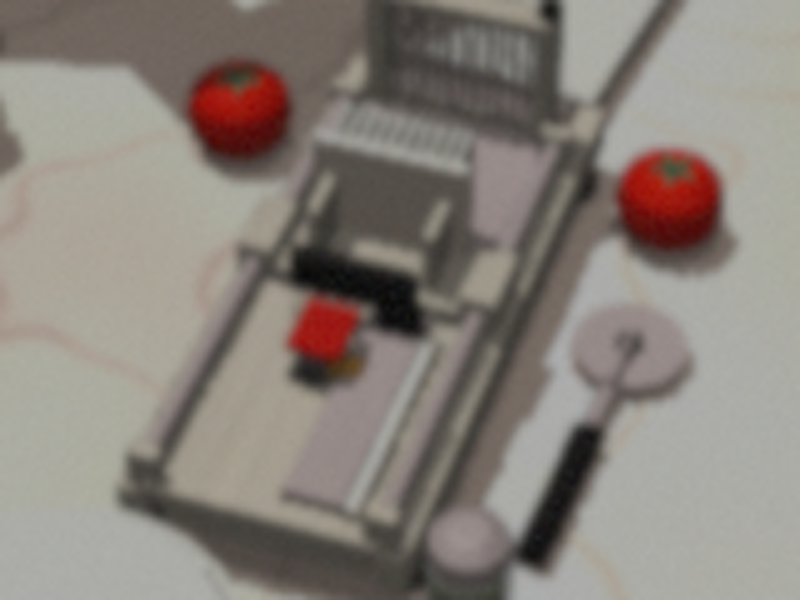

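View pics/crop_scene.png

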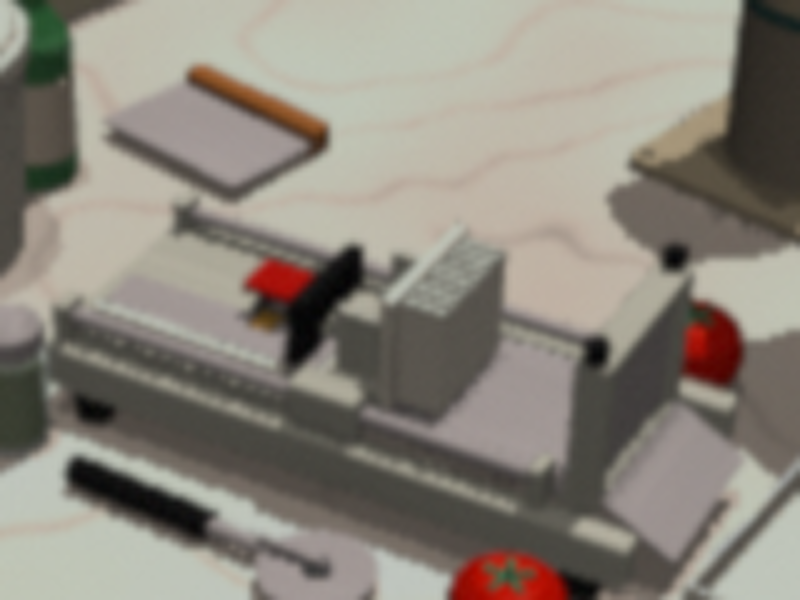

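```bash
python3 - <<'E'
from h import *
from scipy.optimize import least_squares
from rig import get_obs
o=get_obs();M=R.from_rotvec(o['tool_rot']).as_matrix();print(M.round(3))
C=np.array([512,-87.5])
for n in ['scene','side']:
    s=np.load(n+'0.npz');w=cloud(s);p=w.reshape(-1,3);im=s['image'].reshape(-1,3).astype(int)
    a=np.radians(13.5);ey=np.array([-np.sin(a),np.cos(a)]);ex=np.array([np.cos(a),np.sin(a)])
    q=np.c_[(p[:,:2]-C)@ex-6,(p[:,:2]-C)@ey-85,p[:,2]]
    m=red(s['image']).reshape(-1)&(abs(q[:,0]+6)<25)&(abs(q[:,1]+85)<30)&(abs(p[:,2]-94)<6)
    print(n,'cap',m.sum(),p[m].mean(0).round(1),q[m].min(0).round(),q[m].max(0).round())
    # blade frame top and plate top and handle: direction of long axis
    for nm,zl,yl in [('blade',(150,166),(130,200)),('plate',(140,152),(-10,60)),('handle',(98,122),(-65,-25))]:
        m=(q[:,2]>zl[0])&(q[:,2]<zl[1])&(abs(q[:,0])<95)&(q[:,1]>yl[0])&(q[:,1]<yl[1])
        if nm=='handle': m&=im.sum(1)<130
        t=p[m,:2]
        if len(t)<5: print(nm,len(t));continue
        vx,vy,_,_=cv2.fitLine(t.astype(np.float32),cv2.DIST_HUBER,0,.01,.01).ravel()
        print(nm,len(t),'theta',np.degrees(np.arctan2(vy,vx)).round(1),'world',np.median(t,0).round(1),'q',np.median(q[m],0).round(1),q[m].min(0).round(),q[m].max(0).round())
    for sg in (1,-1):
      m=(q[:,2]>50)&(q[:,2]<90)&(sg*q[:,0]>72)&(sg*q[:,0]<110)&(abs(q[:,1])<190)
      t=p[m,:2]
      vx,vy,_,_=cv2.fitLine(t.astype(np.float32),cv2.DIST_HUBER,0,.01,.01).ravel()
      print('rail',sg,len(t),np.degrees(np.arctan2(-vx*np.sign(vy),abs(vy))).round(2),np.median(q[m],0).round())
E
```

```text
[[ 0.957 -0.001  0.291]
 [-0.291 -0.002  0.957]
 [-0.    -1.    -0.002]]
scene cap 62 [512.6 -88.1  93.9] [ -29. -103.   89.] [ 14. -69. 100.]
blade 215 theta 13.6 world [460.9 166. ] q [  4.5 174.4 158.9] [-64. 158. 150.] [ 70. 184. 166.]
plate 218 theta 11.2 world [492.5  34.1] q [  5.1  37.8 144.3] [-50.  19. 140.] [ 56.  60. 151.]
handle 95 theta 12.4 world [521.1 -40.4] q [ 12.8 -40.5 111.1] [-34. -49.  98.] [ 47. -36. 119.]
rail 1 991 12.79 [82. -1. 58.]
rail -1 163 13.59 [-77.  49.  57.]
side cap 105 [513.  -87.9  93.6] [ -23. -106.   88.] [ 13. -57.  99.]
blade 244 theta 13.8 world [462.9 156.6] q [  2.8 161.8 157.8] [-64. 149. 150.] [ 68. 182. 166.]
plate 213 theta 12.8 world [494.4  26.2] q [  5.   27.7 144.4] [-51.  12. 140.] [ 53.  60. 152.]
handle 138 theta 13.2 world [512.9 -55.5] q [  2.2 -53.5 109.4] [-35. -60.  98.] [ 40. -40. 121.]
rail 1 685 13.07 [ 81. -30.  58.]
rail -1 215 13.79 [-76. -28.  77.]
```

Request:
arm_command:
  increments: [0.0206,-0.0422,0,-5,0.0206,-0.0422,0,-5,0.0206,-0.0422,0,-5,0.0206,-0.0422,0,-5,0.0206,-0.0422,0,-5,0.0206,-0.0422,0,-5,0.0206,-0.0422,0,-5,0.0206,-0.0422,0,-5,0.0206,-0.0422,0,-5,0.0206,-0.0422,0,-5,0.0206,-0.0422,0,-5,0.0206,-0.0422,0,-5]
  gripper: 0
  newtons: 60

```text
time_s: 1.65
ee_pos: [429.1, 90.2, 253.2]
tool_rot: [-1.307, 1.041, -1.041]
contact_force: [0.6, 0.6, 0.8]
grip_width: 0.001
```

Request:
arm_command:
  increments: [0.0206,-0.0422,0,0,0.0206,-0.0422,0,0,0.0206,-0.0422,0,0,0.0206,-0.0422,0,0,0,0,0,0,0,0,0,0]

```text
time_s: 2.4
ee_pos: [510.5, -76.8, 252.8]
tool_rot: [-1.309, 1.041, -1.038]
contact_force: [0.3, -0.0, 0.7]
grip_width: 0.004
```

```bash
python3 - <<'E'
from h import *
from rig import *
s=snapshot('wrist');cv2.imwrite('pics/w1.png',s['image'][:,:,::-1]);np.savez('w1.npz',**s)
o=get_obs();M=R.from_rotvec(o['tool_rot']).as_matrix();print(o['ee_pos'],o['contact_force'],o['grip_width'],np.degrees(np.arctan2(M[1,2],M[0,2])),M[:,1])
w=cloud(s);m=red(s['image'])&(abs(w[...,2]-94)<6)
p=w[m];print(len(p),p.mean(0),np.median(p,0))
rc=cv2.minAreaRect(p[:,:2].astype(np.float32));print(rc)
im=s['image'].astype(int);m=(im.sum(2)<140)&(w[...,2]>90)&(w[...,2]<119);p=w[m];print(len(p),np.median(p,0),cv2.minAreaRect(p[:,:2].astype(np.float32)))
E
```

```text
[510.39228187 -76.38650556 252.95389053] [-0.79647266 -0.13400384 -0.08356185] -0.0006379982769900041 13.13955179902047 [-1.27068304e-03  6.96911364e-04 -9.99998950e-01]
1084 [510.30361724 -92.46224972  94.34257744] [509.65909659 -92.39951232  94.35188374]
((511.0877990722656, -88.45723724365234), (34.258609771728516, 35.5389289855957), 13.885064125061035)
1872 [508.72319738 -46.53046249 115.47617704] ((507.47320556640625, -48.31730651855469), (80.3202133178711, 14.062832832336426), 13.422442436218262)
```

View pics/w1.png

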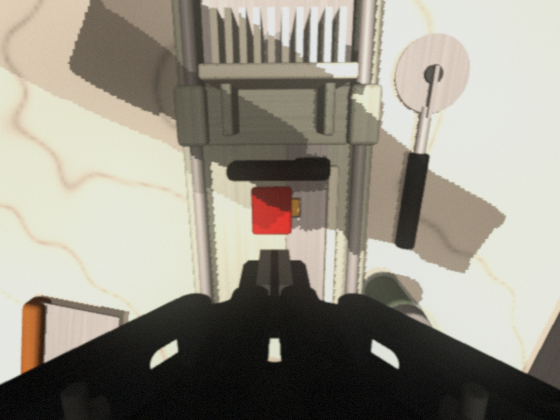

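Wrist view: cap centred at (272,211), handle at (279,169), fingers lined up with the slicer. The cap comes out at about (511,-88) and the handle at 13.4°, so the current pose is right above the front half of the cap. Descending to just above it.

Request:
arm_command:
  increments: [0,-0.0005,-0.04,0,0,-0.0005,-0.04,0,0,0,-0.035,0,0,0,-0.015,0,0,0,0,0]

```text
time_s: 3.08
ee_pos: [510.2, -77.2, 122.7]
tool_rot: [-1.31, 1.04, -1.037]
contact_force: [-0.6, 0.4, 0.6]
grip_width: 0.001
```

Request:
arm_command:
  increments: [0,0,-0.003,0,0,0,-0.003,0,0,0,-0.002,0,0,0,0,0]

```text
time_s: 3.58
ee_pos: [511.8, -78.4, 116.0]
tool_rot: [-1.308, 1.038, -1.04]
contact_force: [0.1, 0.6, 2.8]
grip_width: -0.002
```

```bash
cat > see.py <<'E'
from h import *
from rig import *
import sys
n=sys.argv[1]
s=snapshot('side');y,x=210,262
t=snapshot('scene')
a=s['image'][y-50:y+50,x-66:x+66,::-1];b=t['image'][205-50:205+50,295-66:295+66,::-1]
cv2.imwrite(f'pics/{n}.png',cv2.resize(np.hstack([a,b]),None,fx=3,fy=3,interpolation=cv2.INTER_CUBIC))
o=get_obs();print(o['time_s'],o['ee_pos'].round(1),o['contact_force'].round(1))
E
python3 see.py a1
```

```text
3.675 [511.8 -78.4 116. ] [-0.6 -0.1  3.5]
```

View pics/a1.png

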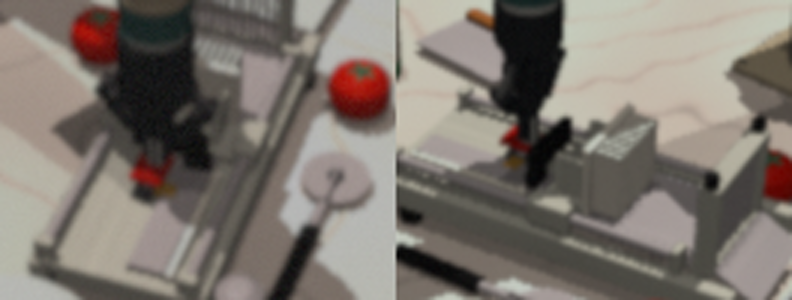

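Both views show the fingertips on the red cap ((150,170) and (518,135)), just behind the handle. At TCP z 116 the force is 3 N, matching a 94 mm cap. Now pressing.

Request:
arm_command:
  increments: [0,0,-0.004,0,0,0,-0.004,0,0,0,-0.004,0,0,0,0,0]

```text
time_s: 4.18
ee_pos: [511.9, -78.4, 103.8]
tool_rot: [-1.308, 1.038, -1.04]
contact_force: [-1.1, -0.7, 8.5]
grip_width: -0.001
```

Request:
arm_command:
  increments: [-0.0007,0.0029,0,0,-0.0007,0.0029,0,0,-0.0007,0.0029,0,0,-0.0007,0.0029,0,0,0,0,0,0]

```text
time_s: 4.8
ee_pos: [510.8, -68.7, 104.9]
tool_rot: [-1.31, 1.034, -1.046]
contact_force: [0.2, -3.8, 8.3]
grip_width: -0.001
```

Request:
arm_command:
  increments: [-0.0005,0.002,0,0,-0.0005,0.002,0,0,0,0,0,0]

```text
time_s: 5.18
ee_pos: [510.1, -65.4, 105.0]
tool_rot: [-1.311, 1.033, -1.047]
contact_force: [2.0, -6.0, 6.9]
grip_width: -0.001
```

```bash
python3 see.py a2
```

```text
5.275 [510.1 -65.4 105. ] [ 1.5 -5.9  6.3]
```

View pics/a2.png

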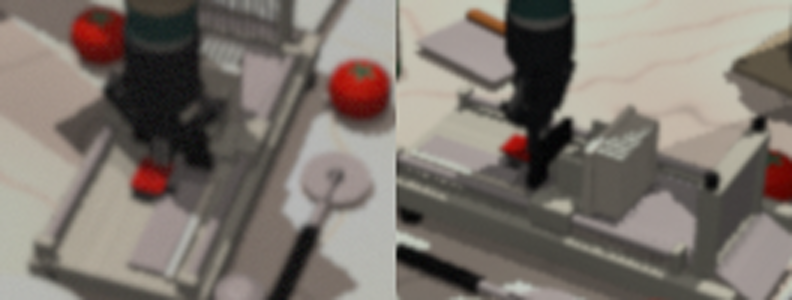

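Fingers now on the handle (side (195,150), scene (540,150)) with the cap still held down about 11 mm. Continuing slowly while the finger still overlaps the cap.

Request:
arm_command:
  increments: [-0.0005,0.002,-0.001,0,-0.0005,0.002,0,0,0,0,0,0]

```text
time_s: 5.65
ee_pos: [509.4, -61.6, 104.3]
tool_rot: [-1.311, 1.033, -1.048]
contact_force: [-0.2, -5.3, 8.5]
grip_width: 0.001
```

```bash
python3 see.py a3; python3 - <<'E'
from h import *
s0=np.load('scene0.npz')
from rig import *
for n in ['scene','side']:
  for s in (np.load(n+'0.npz'),snapshot(n)):
    p=cloud(s).reshape(-1,3);C=np.array([511.2,-87.5]);a=np.radians(13.4)
    q=np.c_[(p[:,:2]-C)@[np.cos(a),np.sin(a)]-6,(p[:,:2]-C)@[-np.sin(a),np.cos(a)]-85,p[:,2]]
    m=(abs(q[:,2]-145)<6)&(q[:,1]>5)&(q[:,1]<70)&(abs(q[:,0])<60)
    print(n,m.sum(),np.percentile(q[m,1],[5,25,50,75,95]).round(1))
E
```

```text
5.75 [509.4 -61.6 104.3] [ 1.1 -5.6  8.2]
scene 245 [21.6 29.1 39.7 51.9 61.3]
scene 248 [29.6 35.6 46.7 58.1 67.3]
side 237 [15.8 20.2 28.5 45.2 56.9]
side 101 [21.5 26.9 38.8 52.  64.1]
```

The plate has moved about 7 mm in both cameras, with the cap still pressed, so the tail bar now holds the plunger. Now the long push.

Request:
arm_command:
  increments: [-0.0012,0.0049,0,0,-0.0012,0.0049,0,0,-0.0019,0.0078,0,0,-0.0023,0.0097,0,0,-0.0023,0.0097,0,0,-0.0023,0.0097,0,0,-0.0023,0.0097,0,0,-0.0023,0.0097,0,0,-0.0023,0.0097,0,0,-0.0019,0.0078,0,0,-0.0012,0.0049,0,0,0,0,0,0]

```text
time_s: 7.35
ee_pos: [485.6, 30.0, 102.2]
tool_rot: [-1.309, 1.038, -1.04]
contact_force: [2.7, -3.2, 0.6]
grip_width: 0.003
```

```bash
python3 see.py a4
```

```text
7.45 [485.2  29.9 102. ] [ 3.  -2.3  0.8]
```

View pics/a4.png

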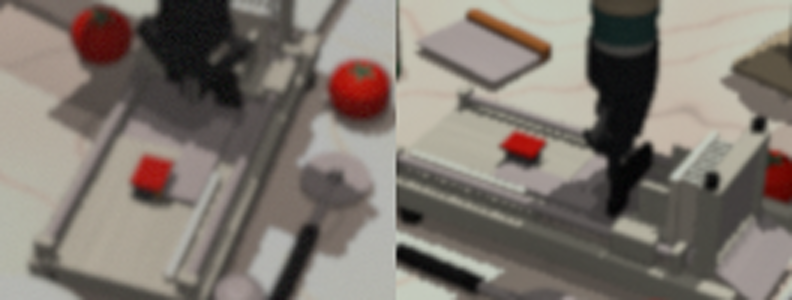

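The pusher is nearly through at about 101 mm, and the cap stands free behind it (side (152,175), scene (522,147)). Creeping to the stop.

Request:
arm_command:
  increments: [-0.0014,0.0058,0,0,-0.0014,0.0058,0,0,-0.0009,0.0039,0,0,0,0,0,0]

```text
time_s: 7.95
ee_pos: [480.5, 45.8, 101.7]
tool_rot: [-1.309, 1.041, -1.037]
contact_force: [1.0, -1.7, 0.2]
grip_width: 0.001
```

Request:
arm_command:
  increments: [-0.0005,0.0019,0,0,-0.0005,0.0019,0,0,-0.0002,0.001,0,0,0,0,0,0]

```text
time_s: 8.45
ee_pos: [479.4, 50.5, 101.9]
tool_rot: [-1.31, 1.04, -1.038]
contact_force: [-0.0, -0.5, -1.1]
grip_width: -0.002
```

Request:
arm_command:
  increments: [-0.0005,0.0019,0,0,-0.0002,0.001,0,0,0,0,0,0]

```text
time_s: 8.82
ee_pos: [479.4, 50.8, 102.1]
tool_rot: [-1.314, 1.038, -1.044]
contact_force: [0.6, -9.2, -3.2]
grip_width: 0.001
```

```bash
python3 see.py a5
```

```text
8.925 [479.4  50.8 102.1] [ 0.6 -9.1 -2. ]
```

View pics/a5.png

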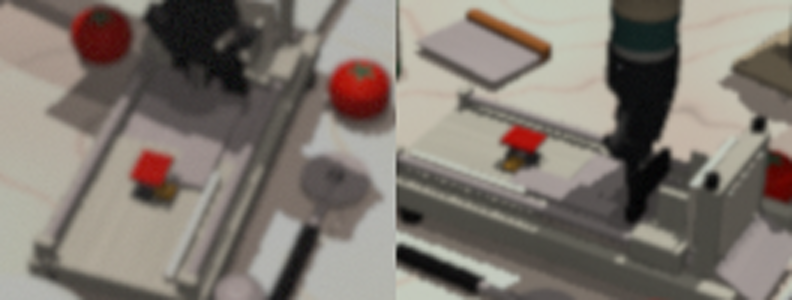

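Force rose to 9 N with no further motion, so the pusher is against its stop. The cap has sprung up, with the dog visible below it (side (155,170), scene (523,140)). Backing off, lifting, and retreating.

Request:
arm_command:
  increments: [0.0012,-0.0049,0,0,0.0019,-0.0078,0,0,0,0,0.02,0,0,0,0.04,0,0,0,0.05,0,0,0,0.05,0,0,0,0.03,0,0,-0.04,0,0,0,-0.04,0,0,0,-0.04,0,0,0,0,0,0,0,0,0,0]

```text
time_s: 10.42
ee_pos: [482.6, -79.3, 292.3]
tool_rot: [-1.308, 1.04, -1.039]
contact_force: [-0.4, 0.8, -0.5]
grip_width: 0.001
```

```bash
python3 see.py a6; python3 - <<'E'
from h import *
from rig import *
C=np.array([511.2,-87.5]);a=np.radians(13.4)
for n in ['scene','side','wrist']:
    s=snapshot(n);cv2.imwrite(f'pics/f_{n}.png',s['image'][:,:,::-1])
    p=cloud(s).reshape(-1,3);im=s['image'].reshape(-1,3).astype(int)
    q=np.c_[(p[:,:2]-C)@[np.cos(a),np.sin(a)]-6,(p[:,:2]-C)@[-np.sin(a),np.cos(a)]-85,p[:,2]]
    m=red(s['image']).ravel()&(abs(q[:,0]+6)<20)&(abs(q[:,1]+85)<25)
    print(n,'cap z',m.sum(),np.median(p[m],0).round(1))
    m=(im.sum(1)<140)&(q[:,2]>98)&(q[:,2]<120)&(abs(q[:,0])<60)&(q[:,1]>40)&(q[:,1]<100)
    if m.sum(): print(' handle',m.sum(),np.median(q[m],0).round(1),np.percentile(q[m,1],[2,98]).round(1))
E
```

```text
10.525 [482.6 -78.7 292.3] [-0.8  0.2 -0.3]
scene cap z 34 [509.  -92.7  95.4]
 handle 103 [ 11.5  81.3 112.6] [73.4 84.9]
side cap z 56 [509.  -94.7  94.3]
 handle 122 [  1.5  68.4 108.5] [62.5 74.7]
wrist cap z 1184 [510.8 -88.1  94.4]
 handle 1904 [  2.9  72.4 115.1] [68.5 81.4]
```

View pics/f_wrist.png

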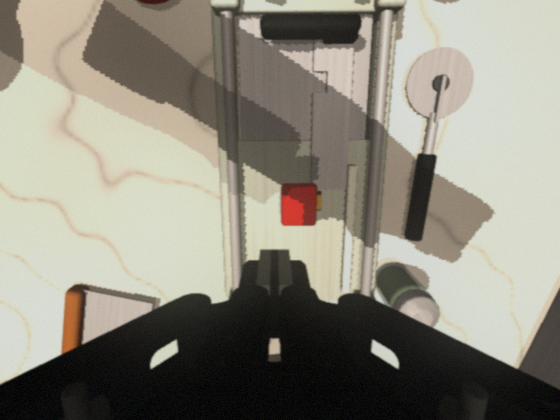

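View pics/f_scene.png

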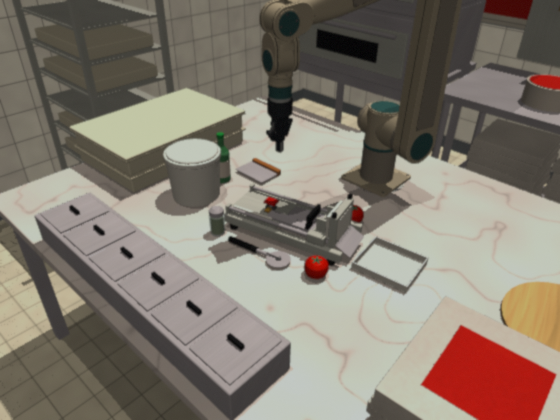

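The wrist view shows the handle at (310,27) and the cap at (298,204). The rear face is at slicer y 68.5 mm (68 expected when home), the cap is up at 94 mm, and the hand is clear.

```bash
python3 -c "
from rig import *
print(finish_job())"
```

```text
the job is handed in; nothing more can be done
None
```

The pusher is fully home between the blades, the plunger has sprung up behind it, and the job is handed in at about 10.7 s of the 35 s allowed.

**What I did:** I pressed the red cap about 12 mm down with the shut fingertips. Holding it down, I pushed the black handle until the tail bar kept the plunger down. I then slid the pusher to its stop, where the force rose to 9 N with no further motion, and backed off and lifted clear.

**Last checks:**
- **Pusher:** the wrist camera puts the handle's rear face at slicer y 68.5 mm, against 68 mm expected when fully home.
- **Plunger:** the cap top measures 94 to 95 mm in all three cameras, so it is fully up.
- **Hand:** the force reading is about zero, with the tool about 290 mm above the counter.
- **Other things:** they looked undisturbed in the last pictures; I did not measure their positions.

**Disagreements:** the scene and side cameras gave rougher handle positions, a few millimetres either side of the wrist camera's. They see different faces of the handle. Just before the stop the push force read near zero, so I crept on until the stop was clearly felt.

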